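# Fetch the ramekin from behind the jars

## Robot

A 6-joint arm with a two-finger parallel gripper is mounted at the origin on the work surface. World frame = base frame: x ahead of the robot, y to its left, z up, the work surface at z = 0. Lengths are in m, angles in degrees, forces in N, time in s.
With the tool pointing down it reaches from about 0.4 to 0.825 m from the base axis. Payload 7 kg.
Tool frame: the origin (TCP) lies midway between the tips of the shut fingers; the grasp point (between the pads) lies 19 mm behind it; z points along the fingers, y is the line along which they close (so a half turn about z gives the same grasp; the last joint's range is limited). The gripper opens to 88 mm and grips with 3 to 60 N. Pads are 19 mm wide; open, the fingers measure 130 mm over their backs; the gripper's body (78 mm by 193 mm) begins 47 mm behind the grasp point.
Start: joints at [93.684, 20.546, 0.682, 0, -70.136, -16.507], TCP at [0.15, 0.658, 0.227] pointing down, gripper open.
Joint ranges: [-176.03, 176.03], [-82.01, 121.73], [-58.28, 71.71], [-173.87, 95.51], [-174.79, -0.11], [-173.66, 173.66]. Speed limits (degrees/s): [136.94, 136.94, 172.46, 180, 180, 180].

## Interface

Orientations are given as [roll, pitch, yaw] about the fixed x, y, z axes, in that order (R = Rz(yaw) Ry(pitch) Rx(roll)).
In Python, from plant import ctrl gives the robot as it stands. The module is installed in compiled form; this text tells all that it offers.
- The arm moves only by the tool send_rows, never from a script. Its argument "plan" is a list that holds one entry, the list of rows, each a list of 6 numbers: the shift along the tool's x, y, z in normalised numbers (1 is 60 cm), then the turn, a rotation vector about the tool's x, y, z in normalised numbers (1 is 4 rad). A call has 1 to 8 rows; each row is the pose to reach, as a shift and turn from the pose commanded when the call began, along the tool's axes at that moment; what a row does not reach only later rows make up. A row lasts 1/12 s, in which the tool goes at most 41.7 mm and 7.16 degrees, less where a joint would pass 70% of its speed; a pose out of reach is approached as far as the arm can. Shift and turn numbers lie between -1 and 1, and a call with a number outside is refused. A call with a gripper value outside its range is refused whole. "fingers" is the opening, from 0 (shut) to 1 (fully open), set as the call begins (left out, the last holds). The fingers move at their own pace and stop on an object; the grip force is fixed at half the most. Time passes only in rows, so rows that repeat a pose let the fingers close. It gives the time, the measured TCP pose, the force, the opening and the grip force at its end, in the units of the state.
- ctrl.get_obs(): the state, without advancing time (a new reading comes with each control period).
- ctrl.snapshot(name): name is "side" or "top"; returns a dict with "img" (480x640x3 uint8, red, green, blue), "K" (3x3 intrinsics, pixels), "pose" (4x4, takes a point from camera to world coordinates). Camera axes: x right, y down, z forward; pixel columns grow to the right and rows downward; lengths in m; the calibration is good to about 2 mm. A picture is of the moment at which its call begins. There is no depth.
- ctrl.close_job(): hands the job in; it is judged then, once.
The state is a dict: "clock": time; "joint_pos": joint angles; "qvel": joint speeds; "tau": joint torques, N m; "tool_pos": TCP position; "orientation": TCP orientation; "force": force on the tool from outside, world axes, zero at the start; "moment": the same for the moment, N m; "opening": finger opening in m; "gripper_force": force on a finger pad.
Only numpy, scipy, OpenCV 4.12 (cv2) and the standard library are available. Lean on these libraries where they do the work, as an engineer would, in place of code of your own. Each camera call takes 0.05 s, during which the arm holds its last target. There are 200 camera calls.

## Task

I need the little ramekin that is boxed in behind the canister, the tin and the pepper mill on the wooden rack. First move all three, one by one, over to the empty chopping board; then set the ramekin on the middle of the kitchen scale's platform; only then put the canister, tin and mill back on the rack, each on the very cork spot it came from. Keep everything upright, set things down rather than dropping them, and leave the egg in its cup where it stands.

Things in the scene. Friction and masses are not known exactly. Their poses are not given: they have to be found in the camera images.
- canister: Round white ceramic storage jar with a pale wooden lid of the same diameter, 56 mm diameter, 125 mm high, straight sides. Starts on one of the rack's three cork spots (which one varies). Origin: centre of its underside, z up.
- tin: Square metal tea tin, 54 x 54 mm, 130 mm high, straight sides. Starts on one of the rack's cork spots (which one varies), turned up to 0.2 rad relative to the rack. Origin: centre of its underside; x and y along its sides, z up.
- mill: Dark wooden pepper mill, 140 mm high, foot 54 mm diameter, waist 34 mm, head a straight cylinder of 46 mm diameter from 92 to 130 mm above its foot (grip it there), with a small steel knob on top. Starts on one of the rack's cork spots (which one varies). Origin: centre of its underside, z up.
- ramekin: Small open white ceramic pot, 56 mm diameter at the rim, slightly narrower at the foot, 45 mm high, wall 4 mm. Starts on the rack between the two rear cork spots and behind the front one, with only about 10 mm of gap to its neighbours, so the taller things leave no room for a gripper. Origin: centre of its underside, z up.
- rack: Fixed wooden rack board 190 (x) x 230 (y) mm, top 12 mm above its origin; low rim on its +x edge (10 mm wide, 30 mm above the table). Origin: centre of its underside; -x side faces the robot, z up. Three flush cork spots, 68 mm diameter, at (x, y) = (22, 67), (22, -67), (-46, 0) mm; at the start canister, tin and mill stand centred on them. Place and yaw vary.
- board: Fixed pale chopping board 280 mm (x) x 110 mm (y), 14 mm thick, empty at the start: the side area for the canister, tin and mill. Origin: centre of its underside, on the table, z up. Place and yaw vary.
- scale: Fixed kitchen scale: flat white body with a round steel platform of 130 mm diameter whose top is 45 mm above the origin and does not sink; the display strip is on its -x side (body reaches 115 mm to -x, 75 mm to +x, 75 mm to both sides). Origin: on the table under the middle of the platform, z up. Place and yaw vary.
- eggcup: Bystander to be left alone: blue egg cup with a brown egg, 44 mm diameter, 66 mm high, on the rack's front (-x), +y corner, at (x, y) = (-68, 88) mm in the rack's frame. Origin: centre of its underside.
There are look-alikes about, which are no part of the job. What is shaped like the ramekin but red or turquoise is not meant. Leave any yellow look-alike of the tin alone.

How it is judged (in metres and radians):
On the way, in this order (a step that is already met when the one before it is completed fails the run):
1. canister, tin and mill all stand released on the chopping board, the ramekin still untouched in its place (within 20 mm) (x of canister in the frame of board between -0.125 and 0.125 m and y of canister in the frame of board between -0.045 and 0.045 m and z of canister in the frame of board between 0.01 and 0.02 m and linear speed of each of canister, tin, mill below 0.03 m/s and angle between each of canister, tin, mill's own z axis and vertical below 0.1 rad and contact force between the fingers and canister below 0.3 N and x of tin in the frame of board between -0.125 and 0.125 m and y of tin in the frame of board between -0.045 and 0.045 m and z of tin in the frame of board between 0.01 and 0.02 m and contact force between the fingers and tin below 0.3 N and x of mill in the frame of board between -0.125 and 0.125 m and y of mill in the frame of board between -0.045 and 0.045 m and z of mill in the frame of board between 0.01 and 0.02 m and contact force between the fingers and mill below 0.3 N and distance of ramekin from where it was at the start of the episode below 0.02 m), for 0.2 s.
2. the ramekin stands released on the middle of the scale's platform while the other three still stand on the board (horizontal distance between ramekin and scale below 0.015 m and z of ramekin in the frame of scale between 0.04 and 0.05 m and linear speed of each of ramekin, canister, tin, mill below 0.03 m/s and angle between each of ramekin, canister, tin, mill's own z axis and vertical below 0.1 rad and contact force between the fingers and ramekin below 0.3 N and x of canister in the frame of board between -0.125 and 0.125 m and y of canister in the frame of board between -0.045 and 0.045 m and z of canister in the frame of board between 0.01 and 0.02 m and x of tin in the frame of board between -0.125 and 0.125 m and y of tin in the frame of board between -0.045 and 0.045 m and z of tin in the frame of board between 0.01 and 0.02 m and x of mill in the frame of board between -0.125 and 0.125 m and y of mill in the frame of board between -0.045 and 0.045 m and z of mill in the frame of board between 0.01 and 0.02 m), for 0.2 s.
At the end, for the whole second after the job is handed in: The ramekin stands upright on the scale within 15 mm of the platform's middle; canister, tin and mill each stand upright on the rack within 15 mm of where they stood at the start; the egg cup is within 15 mm of its start; all are released and at rest (horizontal distance between ramekin and scale below 0.015 m and z of ramekin in the frame of scale between 0.04 and 0.05 m and linear speed of each of ramekin, canister, tin, mill, eggcup below 0.03 m/s and angle between each of ramekin, canister, tin, mill, eggcup's own z axis and vertical below 0.1 rad and distance of each of canister, tin, mill, eggcup from where it was at the start of the episode below 0.015 m and contact force between the fingers and canister below 0.3 N and contact force between the fingers and tin below 0.3 N and contact force between the fingers and mill below 0.3 N and contact force between the fingers and ramekin below 0.3 N); the robot touches nothing.
It fails at once if canister, tin, mill, ramekin or egg cup tipped by more than about 30 degrees (angle between any of canister, tin, mill, ramekin, eggcup's own z axis and vertical above 0.52 rad).
It fails at once if one of them dropped or knocked: moving faster than 0.6 m/s (a fall of some 18 mm) while not held ((linear speed of canister above 0.6 m/s and contact force between the fingers and canister below 0.1 N) or (linear speed of tin above 0.6 m/s and contact force between the fingers and tin below 0.1 N) or (linear speed of mill above 0.6 m/s and contact force between the fingers and mill below 0.1 N) or (linear speed of ramekin above 0.6 m/s and contact force between the fingers and ramekin below 0.1 N)).
It fails at once if the egg cup pushed more than 15 mm from its place (distance of eggcup from where it was at the start of the episode above 0.015 m).
It also fails if it takes over 147 s, if anything falls off the work surface, if the arm or the gripper's body presses on something with over 40 N, if the wrist force passes 120 N, or if a joint passes its speed limit or range.

## Working session

There is one attempt and no reset: what is moved stays moved. The work goes in short steps, Python scripts to look and compute and a tool call to move; the robot and the scene stay as the last step left them, time stands still between calls to the robot, and variables do not carry over. Pictures are saved under pics/ and viewed, at most 14 in all, crops included, and the job is handed in when it is done.

Besides the shell and the picture viewer there is one more tool, called after "Emit:" as name([rows], argument=value, ...), one row to a line, values as JSON. send_rows: Moves the arm, as the interface text tells. Its arguments: {"type":"object","properties":{"plan":{"type":"array","items":{"type":"array","items":{"type":"array","items":{"type":"number"}}}},"fingers":{"type":"number"}},"required":["plan"]}

```bash
mkdir -p pics; python3 - <<'E'
from plant import ctrl
import cv2,numpy as np
for n in ("top","side"):
    s=ctrl.snapshot(n); cv2.imwrite(f"pics/{n}0.png",s["img"][:,:,::-1]); np.savez(f"{n}0.npz",**s)
    print(n,s["K"].tolist(),np.round(s["pose"],4).tolist())
print(ctrl.get_obs())
E
```

```text
top [[615.8530433545999, 0.0, 311.34271047914353], [0.0, 615.8530433545999, 232.49931554669482], [0.0, 0.0, 1.0]] [[0.003, -0.9865, 0.1639, 0.3023], [-0.9997, 0.0007, 0.0227, -0.0335], [-0.0225, -0.164, -0.9862, 1.5048], [0.0, 0.0, 0.0, 1.0]]
side [[574.2729179839134, 0.0, 314.22749287329253], [0.0, 574.2729179839134, 248.416897109953], [0.0, 0.0, 1.0]] [[0.6969, -0.4189, 0.5821, -0.1282], [-0.7171, -0.419, 0.557, -0.6315], [0.0105, -0.8056, -0.5924, 0.7332], [0.0, 0.0, 0.0, 1.0]]
{'clock': 0.1, 'joint_pos': array([ 9.36822782e+01,  2.05868173e+01,  6.39342229e-01, -1.67299056e-02,
       -7.01350014e+01, -1.65065829e+01]), 'qvel': array([ 0.09313968, -0.14712693,  0.191123  ,  0.06631366, -0.11899105,
        0.02458859]), 'tau': array([-1.21977155e-03, -5.84162164e+01,  2.93753707e+01,  7.01557919e+00,
        1.01952895e-02, -4.41261909e-05]), 'tool_pos': array([0.14976303, 0.65773796, 0.22572776]), 'orientation': array([ 1.79916454e+02, -8.35579524e-03, -1.28299948e+01]), 'force': array([-0.72951727,  0.16804744, -0.23158247]), 'moment': array([ 0.00054768, -0.00659813,  0.00578636]), 'gripper_force': 0.0, 'opening': 0.08748087130183857}
```

View pics/top0.png

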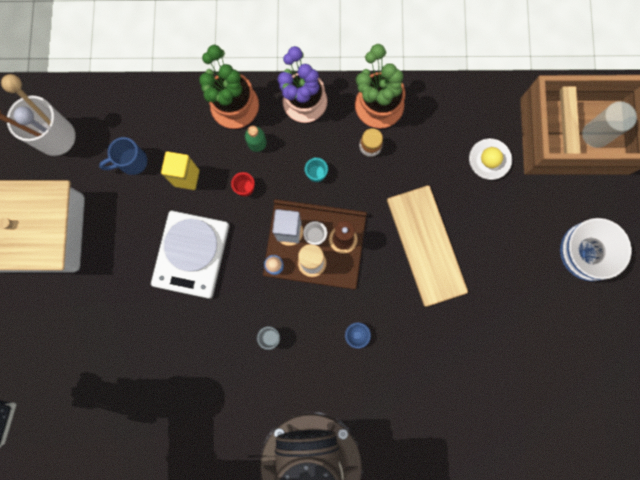

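View pics/side0.png

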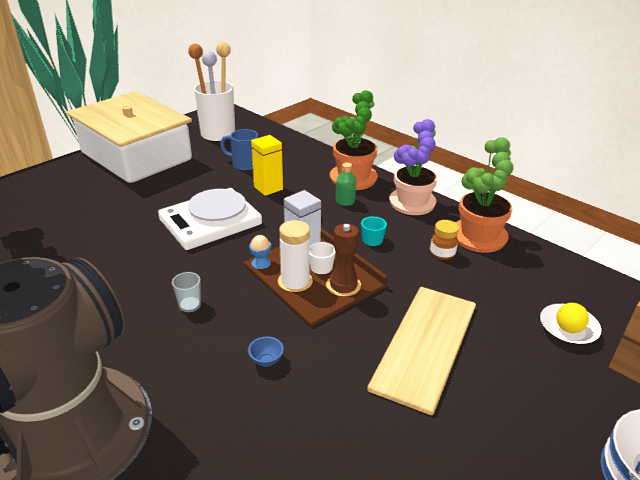

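```bash
cat > h.py <<'E'
import numpy as np,cv2
def ray(s,uv):
    uv=np.atleast_2d(uv).astype(float)
    d=np.c_[uv,np.ones(len(uv))]@np.linalg.inv(s["K"]).T@s["pose"][:3,:3].T
    return s["pose"][:3,3],d
def onz(s,uv,z):
    o,d=ray(s,uv); return o+d*((z-o[2])/d[:,2])[:,None]
def proj(s,p):
    q=(np.atleast_2d(p)-s["pose"][:3,3])@s["pose"][:3,:3]@s["K"].T
    return q[:,:2]/q[:,2:]
E
python3 - <<'E'
import numpy as np,cv2
t=np.load("top0.npz");s=np.load("side0.npz")
a=cv2.resize(t["img"][195:295,255:375],None,fx=6,fy=6,interpolation=cv2.INTER_NEAREST)
cv2.imwrite("pics/ct.png",a[:,:,::-1])
b=cv2.resize(s["img"][180:330,235:395],None,fx=4,fy=4,interpolation=cv2.INTER_NEAREST)
cv2.imwrite("pics/cs.png",b[:,:,::-1])
E
```

```text
(no output)
```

View pics/ct.png

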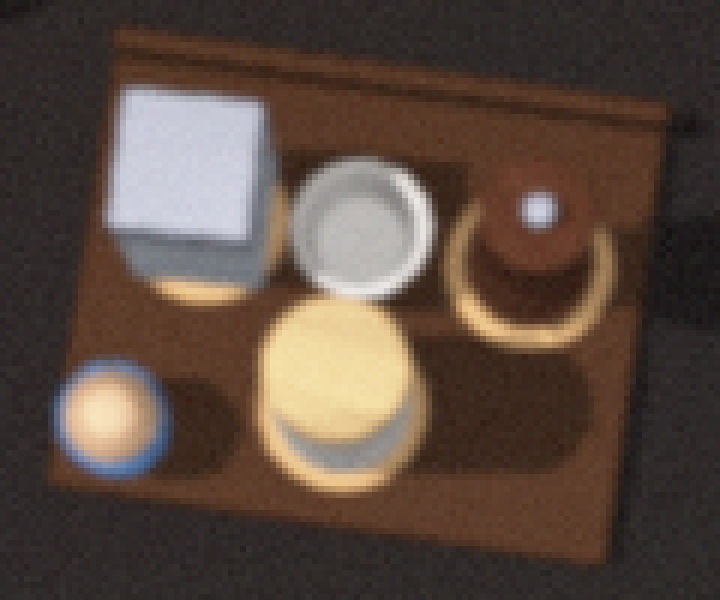

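View pics/cs.png

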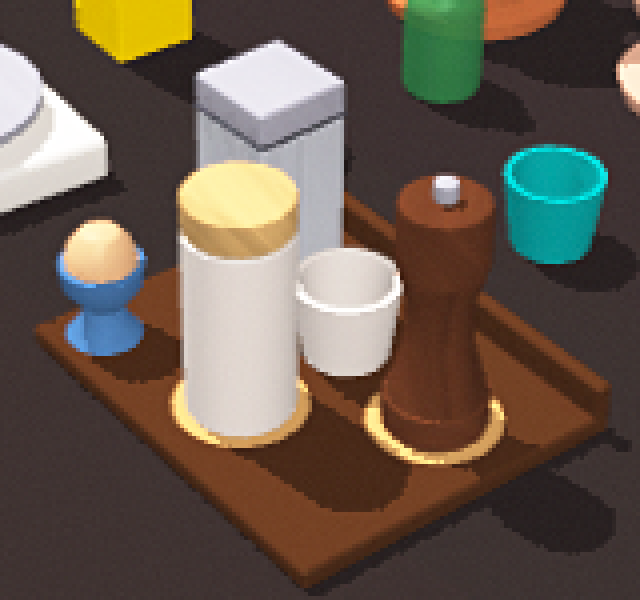

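```bash
python3 - <<'E'
import numpy as np,cv2
from h import *
t=dict(np.load("top0.npz"));s=dict(np.load("side0.npz"))
f=lambda c:np.array(c,float)/6+[255,195]-.5
R=lambda x:np.round(x,4).tolist()
tc=onz(t,f([(122,88),(270,100),(250,238),(107,222)]),.142)[:,:2]
print("tin",R(tc),R(tc.mean(0)),[round(np.degrees(np.arctan2(*(tc[j]-tc[i])[::-1])),1) for i,j in((0,1),(1,2),(2,3),(3,0))], [round(np.linalg.norm(tc[j]-tc[i]),4) for i,j in((0,1),(1,2),(2,3),(3,0))])
P={}
for n,c,z in(("can",(336,365),.137),("mill",(540,210),.152),("ram",(364,228),.057),("egg",(112,418),.05)):
    P[n]=onz(t,f(c),z)[0,:2]; print(n,R(P[n]))
print("rackF",R(onz(t,f([(48,485),(607,562)]),.012)),"rackB",R(onz(t,f([(118,30),(668,105)]),.03)))
tp=tc.mean(0)
src=np.array([(22,67),(22,-67),(-46,0)])/1e3;dst=np.array([tp,P["mill"],P["can"]])
a=src-src.mean(0);b=dst-dst.mean(0)
yaw=np.arctan2((a[:,0]*b[:,1]-a[:,1]*b[:,0]).sum(),(a*b).sum())
Rz=np.array([[np.cos(yaw),-np.sin(yaw)],[np.sin(yaw),np.cos(yaw)]])
o=dst.mean(0)-Rz@src.mean(0);print("rack",R(o),np.degrees(yaw),"resid mm",R((dst-(src@Rz.T+o))*1e3))
print("egg exp",R(Rz@[-.068,.088]+o),"ram in rack",R(Rz.T@(P["ram"]-o)))
# side view check: project expected points
print("side can lid",R(proj(s,[*P["can"],.137])),"tin",R(proj(s,np.c_[tc,np.full(4,.142)])),"knob",R(proj(s,[*P["mill"],.152])),"ram",R(proj(s,[*P["ram"],.057])))
hsv=cv2.cvtColor(t["img"],cv2.COLOR_RGB2HSV)
def big(m,x0,x1,y0,y1):
    q=np.zeros_like(m);q[y0:y1,x0:x1]=m[y0:y1,x0:x1]
    c=max(cv2.findContours(q,0,1)[0],key=cv2.contourArea);return c[:,0,:]
c=big(cv2.inRange(hsv,(10,40,110),(30,200,255)),380,480,180,315)
w=onz(t,c,.014)[:,:2];r=cv2.minAreaRect((w*1000).astype(np.float32));print("board",r,cv2.boxPoints(r).round(1).tolist())
c=big(cv2.inRange(hsv,(0,0,120),(179,70,255)),140,240,200,305)
w=onz(t,c,.03)[:,:2];r=cv2.minAreaRect((w*1000).astype(np.float32));print("scale",r,cv2.boxPoints(r).round(1).tolist())
im=t["img"].astype(int)
m=((im[:,:,2]-im[:,:,0])>12).astype(np.uint8)*255;m=cv2.morphologyEx(m,2,np.ones((3,3),np.uint8))
c=big(m,150,232,205,280);e=cv2.fitEllipse(c);print("plat px",e,R(onz(t,e[0],.045)))
E
```

```text
tin [[0.5823, 0.0806], [0.5777, 0.0247], [0.525, 0.0319], [0.5311, 0.0855]] [0.554, 0.0557] [np.float64(-94.8), np.float64(172.2), np.float64(83.5), np.float64(-5.6)] [np.float64(0.056), np.float64(0.0531), np.float64(0.054), np.float64(0.0514)]
can [0.4778, -0.0003]
mill [0.5339, -0.0762]
ram [0.5429, -0.0093]
egg [0.4678, 0.0905]
rackF [[0.4448, 0.1194, 0.012], [0.4139, -0.1068, 0.012]] rackB [[0.6296, 0.0919, 0.03], [0.598, -0.1323, 0.03]]
rack [0.5226, -0.0071] -8.66519278210112 resid mm [[-0.3665, -0.1878], [-0.3665, 0.3857], [0.733, -0.1979]]
egg exp [0.4686, 0.0902] ram in rack [0.0205, 0.0008]
side can lid [[294.3694, 227.7589]] tin [[303.5, 189.1578], [321.9209, 200.307], [300.283, 209.0828], [283.3567, 197.5561]] knob [[345.7686, 225.3131]] ram [[321.5038, 249.8845]]
board ((519.8463134765625, -279.866455078125), (282.113525390625, 113.40202331542969), 17.96525001525879) [[368.20001220703125, -269.3999938964844], [403.20001220703125, -377.29998779296875], [671.5, -290.29998779296875], [636.5, -182.39999389648438]]
scale ((495.947509765625, 295.735107421875), (153.32142639160156, 191.7154541015625), 78.16668701171875) [[386.3999938964844, 240.39999389648438], [574.0, 201.0], [605.5, 351.1000061035156], [417.79998779296875, 390.3999938964844]]
plat px ((189.99009704589844, 244.60238647460938), (49.685237884521484, 51.0092887878418), 47.51609420776367) [[0.5156, 0.2921, 0.045]]
```

Ramekin candidates in the top view are the white pot at (315,233) on the rack, the red one at (243,183) and the turquoise one at (316,170). The white one is meant, because it sits boxed in on the rack. The tin is the silver one at (286,222), not the yellow one at (180,170). Both enlarged crops confirm this. The mill is rear right, the canister is in front, and the board is at (427,245).

The manual's scale: shifts go in shares of 60 cm and turns go in shares of 4 rad. Converting my numbers, 21 cm / 60 = 0.35, 13.6 cm / 60 = 0.2267, -6.5 degrees / 229.1831 = -0.0284.

Emit:
send_rows([
  [[0.0667,0.0433,0,0,0,-0.0044],[0.1333,0.0867,0,0,0,-0.0087],[0.2,0.13,0,0,0,-0.0153],[0.25,0.1617,0,0,0,-0.0218],[0.3,0.195,0,0,0,-0.0284],[0.35,0.2267,0,0,0,-0.0284],[0.35,0.2267,0,0,0,-0.0284],[0.35,0.2267,0,0,0,-0.0284]],
], fingers=1)

```text
clock: 0.77
tool_pos: [0.3258, 0.4772, 0.2266]
orientation: [180.0, 0.0, -6.5]
force: [0.4, 0.2, -0.1]
opening: 0.0876
gripper_force: 0.0
```

```bash
cat > d.py <<'E'
# usage: d.py x y z  [x y z ...] -> tool-frame shifts (cm) from the commanded/measured pose
import sys,numpy as np
from scipy.spatial.transform import Rotation as Ro
from plant import ctrl
o=ctrl.get_obs();R=Ro.from_euler("xyz",o["orientation"],degrees=True).as_matrix()
print("t",round(o["clock"],2),"pos",o["tool_pos"].round(4),"rpy",o["orientation"].round(2),"F",o["force"].round(1),"op",round(o["opening"],4),"gf",round(o["gripper_force"],1))
for p in np.array(sys.argv[1:],float).reshape(-1,3): print(p,((p-o["tool_pos"])@R*100).round(2))
E
python3 d.py .5 .3 .227 .534 -.076 .227
```

```text
t 0.77 pos [0.3258 0.4772 0.2266] rpy [ 1.80e+02  1.00e-02 -6.52e+00] F [ 0.4  0.2 -0.1] op 0.0876 gf 0.0
[0.5   0.3   0.227] [19.32 15.63 -0.04]
[ 0.534 -0.076  0.227] [ 2.697e+01  5.260e+01 -4.000e-02]
```

Converted, 26.5 cm / 60 = 0.4417, 1.8 cm / 60 = 0.03.

Emit:
send_rows([
  [[0.03,0.06,0,0,0,0],[0.06,0.12,0,0,0,0],[0.09,0.18,0,0,0,0],[0.12,0.24,0,0,0,0],[0.15,0.3,0,0,0,0],[0.18,0.36,0,0,0,0],[0.21,0.42,0,0,0,0],[0.225,0.4417,0,0,0,0]],
])

```text
clock: 1.43
tool_pos: [0.4293, 0.198, 0.2266]
orientation: [180.0, 0.0, -6.3]
force: [-0.2, -0.2, -0.4]
opening: 0.0877
gripper_force: 0.0
```

Emit:
send_rows([
  [[0.03,0.06,0,0,0,0],[0.06,0.12,0,0,0,0],[0.09,0.18,0,0,0,0],[0.12,0.24,0,0,0,0],[0.15,0.3,0,0,0,0],[0.18,0.36,0,0,0,0],[0.21,0.4167,0,0,0,0],[0.225,0.435,0,0,0,0]],
])

```text
clock: 2.1
tool_pos: [0.5359, -0.0763, 0.2261]
orientation: [180.0, 0.0, -6.4]
force: [0.4, 0.6, 0.9]
opening: 0.0876
gripper_force: 0.0
```

```bash
python3 d.py .534 -.0765 .227 .534 -.0765 .104
```

```text
t 2.1 pos [ 0.5359 -0.0763  0.2261] rpy [ 1.7996e+02  4.0000e-02 -6.3900e+00] F [0.4 0.6 0.9] op 0.0876 gf 0.0
[ 0.534  -0.0765  0.227 ] [-0.19  0.04 -0.09]
[ 0.534  -0.0765  0.104 ] [-0.18  0.03 12.21]
```

Emit:
send_rows([
  [[-0.0017,0,0.0167,0,0,0],[-0.0033,0,0.05,0,0,0],[-0.0033,0,0.0917,0,0,0],[-0.0033,0,0.1333,0,0,0],[-0.0033,0,0.1667,0,0,0],[-0.0033,0,0.19,0,0,0],[-0.0033,0,0.2017,0,0,0],[-0.0033,0,0.2033,0,0,0]],
])

```text
clock: 2.77
tool_pos: [0.532, -0.0725, 0.1028]
orientation: [180.0, 0.2, -6.3]
force: [-0.1, 0.1, 0.2]
opening: 0.0879
gripper_force: 0.0
```

Emit:
send_rows([
  [[0,0,0,0,0,0],[0,0,0,0,0,0],[0,0,0,0,0,0],[0,0,0,0,0,0],[0,0,0,0,0,0],[0,0,0,0,0,0],[0,0,0,0,0,0],[0,0,0,0,0,0]],
], fingers=0)

```text
clock: 3.43
tool_pos: [0.5329, -0.0735, 0.1047]
orientation: [-180.0, -0.0, -6.3]
force: [-0.9, -0.5, 1.2]
opening: 0.0457
gripper_force: 30.0
```

```bash
python3 d.py .6056 -.2523 .157 .6056 -.2523 .106
```

```text
t 3.43 pos [ 0.5329 -0.0735  0.1047] rpy [-1.80e+02 -2.00e-02 -6.33e+00] F [-0.9 -0.5  1.2] op 0.0457 gf 30.0
[ 0.6056 -0.2523  0.157 ] [ 9.2  16.97 -5.22]
[ 0.6056 -0.2523  0.106 ] [ 9.2  16.97 -0.12]
```

Converted, 9 cm / 60 = 0.15, 6.6 cm / 60 = 0.11.

Emit:
send_rows([
  [[0,0,-0.0083,0,0,0],[0,0,-0.03,0,0,0],[0,0,-0.0583,0,0,0],[0.0067,0.0133,-0.0783,0,0,0],[0.02,0.0367,-0.0867,0,0,0],[0.0383,0.07,-0.0867,0,0,0],[0.06,0.11,-0.0867,0,0,0],[0.0817,0.15,-0.0867,0,0,0]],
])

```text
clock: 4.1
tool_pos: [0.5718, -0.1688, 0.1569]
orientation: [-180.0, -0.0, -6.3]
force: [0.0, 1.0, -1.4]
opening: 0.0456
gripper_force: 30.0
```

Converted, 8 cm / 60 = 0.1333, 6.3 cm / 60 = 0.105.

Emit:
send_rows([
  [[0.0217,0.04,0,0,0,0],[0.0417,0.0767,0,0,0,0],[0.0567,0.105,0,0,0,0],[0.0667,0.1233,0,0,0,0],[0.0717,0.1333,0,0,0,0],[0.0717,0.1333,0,0,0,0],[0.0717,0.1333,0,0,0,0],[0.0717,0.1333,0,0,0,0]],
])

```text
clock: 4.77
tool_pos: [0.6052, -0.2515, 0.1567]
orientation: [-180.0, 0.0, -6.3]
force: [-0.7, 0.8, -1.3]
opening: 0.0457
gripper_force: 30.0
```

```bash
python3 d.py .6056 -.2523 .107
```

```text
t 4.77 pos [ 0.6052 -0.2515  0.1567] rpy [-1.7998e+02  1.0000e-02 -6.2900e+00] F [-0.7  0.8 -1.3] op 0.0457 gf 30.0
[ 0.6056 -0.2523  0.107 ] [0.05 0.07 4.97]
```

Converted, 4.95 cm / 60 = 0.0825, 4.8 cm / 60 = 0.08.

Emit:
send_rows([
  [[0,0,0.0167,0,0,0],[0,0,0.0383,0,0,0],[0,0,0.0583,0,0,0],[0,0,0.0717,0,0,0],[0,0,0.08,0,0,0],[0,0,0.0825,0,0,0],[0,0,0.0825,0,0,0],[0,0,0.0825,0,0,0]],
])

```text
clock: 5.43
tool_pos: [0.6058, -0.2524, 0.1073]
orientation: [-180.0, -0.0, -6.3]
force: [-0.2, 0.5, -2.5]
opening: 0.0454
gripper_force: 30.0
```

Emit:
send_rows([
  [[0,0,0,0,0,0],[0,0,0,0,0,0],[0,0,0,0,0,0],[0,0,0,0,0,0],[0,0,0,0,0,0],[0,0,0,0,0,0]],
], fingers=1)

```text
clock: 5.93
tool_pos: [0.6056, -0.2525, 0.1072]
orientation: [180.0, -0.0, -6.3]
force: [0.3, -0.1, 0.6]
opening: 0.0797
gripper_force: 0.0
```

Converted, -11 cm / 60 = -0.1833, -10 cm / 60 = -0.1667.

Emit:
send_rows([
  [[0,0,-0.0083,0,0,0],[0,0,-0.0333,0,0,0],[0,0,-0.075,0,0,0],[0,0,-0.125,0,0,0],[0,0,-0.1667,0,0,0],[0,0,-0.1833,0,0,0],[0,0,-0.1833,0,0,0],[0,0,-0.1833,0,0,0]],
])

```text
clock: 6.6
tool_pos: [0.6057, -0.2524, 0.2176]
orientation: [-180.0, -0.1, -6.3]
force: [-0.2, 1.0, -0.6]
opening: 0.0877
gripper_force: 0.0
```

```bash
python3 d.py .478 0 .217; python3 - <<'E'
from plant import ctrl
import cv2,numpy as np
s=ctrl.snapshot("side"); cv2.imwrite("pics/s1.png",s["img"][:,:,::-1])
E
```

```text
t 6.6 pos [ 0.6057 -0.2524  0.2176] rpy [-1.7998e+02 -8.0000e-02 -6.3300e+00] F [-0.2  1.  -0.6] op 0.0877 gf 0.0
[0.478 0.    0.217] [-15.47 -23.68   0.05]
```

View pics/s1.png

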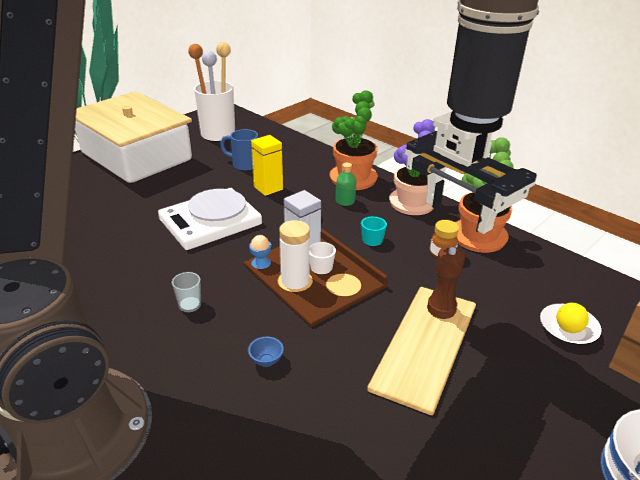

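The mill stands upright on the far end of the board at (443,305). The canister is next.

Emit:
send_rows([
  [[-0.025,-0.0367,0,0,0,0],[-0.0667,-0.1,0,0,0,0],[-0.105,-0.16,0,0,0,0],[-0.1433,-0.22,0,0,0,0],[-0.1817,-0.28,0,0,0,0],[-0.22,-0.34,0,0,0,0],[-0.25,-0.3833,0,0,0,0],[-0.2583,-0.395,0,0,0,0]],
])

```text
clock: 7.32
tool_pos: [0.4746, 0.0032, 0.216]
orientation: [-180.0, 0.1, -6.2]
force: [-0.2, -0.2, -0.4]
opening: 0.0878
gripper_force: 0.0
```

Converted, 3.5 cm / 60 = 0.0583, 3 cm / 60 = 0.05.

Emit:
send_rows([
  [[0,0,0.0083,0,0,0],[0,0,0.0333,0,0,0],[0,0,0.05,0,0,0],[0,0,0.0583,0,0,0],[0,0,0.0583,0,0,0]],
])

```text
clock: 7.73
tool_pos: [0.4767, -0.0008, 0.18]
orientation: [179.9, 0.2, -6.4]
force: [0.2, 0.5, 0.1]
opening: 0.0875
gripper_force: 0.0
```

```bash
python3 d.py .4777 -.0003 .093
```

```text
t 7.73 pos [ 0.4767 -0.0008  0.18  ] rpy [179.89   0.21  -6.39] F [0.2 0.5 0.1] op 0.0875 gf 0.0
[ 4.777e-01 -3.000e-04  9.300e-02] [ 0.13 -0.08  8.7 ]
```

Converted, 8.9 cm / 60 = 0.1483, 8.5 cm / 60 = 0.1417.

Emit:
send_rows([
  [[0,0,0.0167,0,0,0],[0,0,0.05,0,0,0],[0,0,0.0917,0,0,0],[0,0,0.125,0,0,0],[0,0,0.1417,0,0,0],[0,0,0.1483,0,0,0],[0,0,0.1483,0,0,0],[0,0,0.1483,0,0,0]],
])

```text
clock: 8.4
tool_pos: [0.4781, 0.0, 0.0934]
orientation: [180.0, -0.0, -6.3]
force: [-0.3, 0.7, 0.4]
opening: 0.088
gripper_force: 0.0
```

Emit:
send_rows([
  [[0,0,0,0,0,0],[0,0,0,0,0,0],[0,0,0,0,0,0],[0,0,0,0,0,0],[0,0,0,0,0,0],[0,0,0,0,0,0],[0,0,0,0,0,0],[0,0,0,0,0,0]],
], fingers=0)

```text
clock: 9.07
tool_pos: [0.4778, 0.0002, 0.0933]
orientation: [-180.0, -0.0, -6.3]
force: [-1.1, -1.0, 2.5]
opening: 0.0557
gripper_force: 30.0
```

```bash
python3 d.py .4344 -.3077 .095
```

```text
t 9.07 pos [4.778e-01 2.000e-04 9.330e-02] rpy [-1.80e+02 -2.00e-02 -6.32e+00] F [-1.1 -1.   2.5] op 0.0557 gf 30.0
[ 0.4344 -0.3077  0.095 ] [-0.92 31.08 -0.17]
```

Converted, 13 cm / 60 = 0.2167, -1.8 cm / 60 = -0.03.

Emit:
send_rows([
  [[0,0,-0.0083,0,0,0],[0,0,-0.03,0,0,0],[0,0.0083,-0.0533,0,0,0],[-0.0017,0.03,-0.0667,0,0,0],[-0.0033,0.0667,-0.0667,0,0,0],[-0.005,0.1167,-0.0667,0,0,0],[-0.0067,0.1667,-0.0667,0,0,0],[-0.0083,0.2167,-0.0667,0,0,0]],
])

```text
clock: 9.73
tool_pos: [0.4574, -0.1294, 0.1329]
orientation: [-180.0, 0.1, -6.3]
force: [0.4, 0.4, -4.1]
opening: 0.056
gripper_force: 30.0
```

Converted, 18.1 cm / 60 = 0.3017, 17.7 cm / 60 = 0.295.

Emit:
send_rows([
  [[-0.0017,0.05,0,0,0,0],[-0.0033,0.1,0,0,0,0],[-0.0033,0.15,0,0,0,0],[-0.005,0.2,0,0,0,0],[-0.005,0.2417,0,0,0,0],[-0.0067,0.275,0,0,0,0],[-0.0067,0.295,0,0,0,0],[-0.0067,0.3017,0,0,0,0]],
])

```text
clock: 10.4
tool_pos: [0.4336, -0.3092, 0.1325]
orientation: [-180.0, 0.1, -6.4]
force: [0.4, 0.0, -4.2]
opening: 0.0557
gripper_force: 30.0
```

Converted, 3.75 cm / 60 = 0.0625, 3.4 cm / 60 = 0.0567.

Emit:
send_rows([
  [[0,0,0,0,0,0],[0,0,0.01,0,0,0],[0,0,0.0267,0,0,0],[0,0,0.045,0,0,0],[0,0,0.0567,0,0,0],[0,0,0.0625,0,0,0],[0,0,0.0625,0,0,0],[0,0,0.0625,0,0,0]],
])

```text
clock: 11.07
tool_pos: [0.4345, -0.3075, 0.0953]
orientation: [-180.0, 0.0, -6.3]
force: [-0.2, -0.3, -3.8]
opening: 0.0557
gripper_force: 30.0
```

```bash
python3 d.py .4344 -.3077 .0953
```

```text
t 11.07 pos [ 0.4345 -0.3075  0.0953] rpy [-1.7999e+02  1.0000e-02 -6.2800e+00] F [-0.2 -0.3 -3.8] op 0.0557 gf 30.0
[ 0.4344 -0.3077  0.0953] [-0.01  0.03 -0.  ]
```

Converted, 0.05 cm / 60 = 0.0008.

Emit:
send_rows([
  [[0,0,0.0008,0,0,0],[0,0,0.0008,0,0,0]],
])

```text
clock: 11.23
tool_pos: [0.4346, -0.3077, 0.0951]
orientation: [-180.0, -0.0, -6.3]
force: [-0.7, 1.2, -1.9]
opening: 0.0556
gripper_force: 30.0
```

Emit:
send_rows([
  [[0,0,0,0,0,0],[0,0,0,0,0,0],[0,0,0,0,0,0],[0,0,0,0,0,0],[0,0,0,0,0,0],[0,0,0,0,0,0]],
], fingers=1)

```text
clock: 11.73
tool_pos: [0.4345, -0.308, 0.0952]
orientation: [180.0, -0.0, -6.3]
force: [0.6, -0.2, 0.1]
opening: 0.086
gripper_force: 0.0
```

Converted, -12 cm / 60 = -0.2, -10 cm / 60 = -0.1667.

Emit:
send_rows([
  [[0,0,-0.0083,0,0,0],[0,0,-0.0333,0,0,0],[0,0,-0.075,0,0,0],[0,0,-0.125,0,0,0],[0,0,-0.1667,0,0,0],[0,0,-0.2,0,0,0],[0,0,-0.2,0,0,0],[0,0,-0.2,0,0,0]],
])

```text
clock: 12.4
tool_pos: [0.435, -0.3082, 0.2167]
orientation: [180.0, -0.2, -6.3]
force: [-0.2, -0.0, -0.6]
opening: 0.0875
gripper_force: 0.0
```

```bash
python3 d.py .554 .0557 .215
```

```text
t 12.4 pos [ 0.435  -0.3082  0.2167] rpy [179.97  -0.18  -6.33] F [-0.2 -0.  -0.6] op 0.0875 gf 0.0
[0.554  0.0557 0.215 ] [  7.82 -37.48   0.18]
```

Converted, -28.5 cm / 60 = -0.475, -25 cm / 60 = -0.4167.

Emit:
send_rows([
  [[0.0067,-0.0333,0,0,0,0],[0.02,-0.0917,0,0,0,0],[0.0333,-0.1567,0,0,0,0],[0.0467,-0.2217,0,0,0,0],[0.06,-0.2867,0,0,0,0],[0.0733,-0.35,0,0,0,0],[0.0867,-0.4167,0,0,0,0],[0.1,-0.475,0,0,0,0]],
])

```text
clock: 13.07
tool_pos: [0.5251, -0.0291, 0.2143]
orientation: [180.0, 0.1, -6.3]
force: [0.5, -1.7, 0.6]
opening: 0.0876
gripper_force: 0.0
```

Converted, -8.95 cm / 60 = -0.1492, 1.7 cm / 60 = 0.0283.

Emit:
send_rows([
  [[0.0117,-0.0533,0,0,0,0],[0.0217,-0.1,0,0,0,0],[0.0283,-0.1333,0,0,0,0],[0.0317,-0.1492,0,0,0,0],[0.0317,-0.1492,0,0,0,0],[0.0317,-0.1492,0,0,0,0],[0.0317,-0.1492,0,0,0,0],[0.0317,-0.1492,0,0,0,0]],
])

```text
clock: 13.73
tool_pos: [0.5537, 0.0545, 0.2149]
orientation: [180.0, 0.0, -6.4]
force: [0.6, 0.4, -0.9]
opening: 0.0875
gripper_force: 0.0
```

```bash
python3 d.py .554 .0557 .098
```

```text
t 13.73 pos [0.5537 0.0545 0.2149] rpy [ 1.7999e+02  2.0000e-02 -6.3900e+00] F [ 0.6  0.4 -0.9] op 0.0875 gf 0.0
[0.554  0.0557 0.098 ] [ 0.02 -0.13 11.69]
```

Converted, 11.7 cm / 60 = 0.195, 11.3 cm / 60 = 0.1883.

Emit:
send_rows([
  [[0,-0.0017,0.0167,0,0,0],[0,-0.0017,0.05,0,0,0],[0,-0.0017,0.0917,0,0,0],[0,-0.0017,0.1333,0,0,0],[0,-0.0017,0.1667,0,0,0],[0,-0.0017,0.1883,0,0,0],[0,-0.0017,0.195,0,0,0],[0,-0.0017,0.195,0,0,0]],
])

```text
clock: 14.4
tool_pos: [0.5533, 0.0557, 0.0967]
orientation: [179.9, 0.1, -6.4]
force: [0.5, 0.8, 1.2]
opening: 0.0875
gripper_force: 0.0
```

Emit:
send_rows([
  [[0,0,0,0,0,0],[0,0,0,0,0,0],[0,0,0,0,0,0],[0,0,0,0,0,0],[0,0,0,0,0,0],[0,0,0,0,0,0],[0,0,0,0,0,0],[0,0,0,0,0,0]],
], fingers=0)

```text
clock: 15.07
tool_pos: [0.5545, 0.0566, 0.0985]
orientation: [-180.0, -0.0, -6.3]
force: [-1.5, 0.8, 2.9]
opening: 0.0539
gripper_force: 29.9
```

```bash
python3 d.py .52 -.28 .095
```

```text
t 15.07 pos [0.5545 0.0566 0.0985] rpy [-1.7999e+02 -3.0000e-02 -6.3100e+00] F [-1.5  0.8  2.9] op 0.0539 gf 29.9
[ 0.52  -0.28   0.095] [ 0.27 33.83  0.34]
```

Converted, -8 cm / 60 = -0.1333, -7.2 cm / 60 = -0.12.

Emit:
send_rows([
  [[0,0,-0.0083,0,0,0],[0,0,-0.03,0,0,0],[0,0,-0.06,0,0,0],[0,0,-0.0933,0,0,0],[0,0.0083,-0.12,0,0,0],[0,0.03,-0.1333,0,0,0],[0,0.0667,-0.1333,0,0,0],[0,0.1167,-0.1333,0,0,0]],
])

```text
clock: 15.73
tool_pos: [0.5466, -0.013, 0.1784]
orientation: [-180.0, -0.0, -6.2]
force: [0.9, -1.2, -3.4]
opening: 0.054
gripper_force: 30.0
```

Emit:
send_rows([
  [[0,0.05,0,0,0,0],[0.0017,0.1,0,0,0,0],[0.0017,0.15,0,0,0,0],[0.0033,0.2,0,0,0,0],[0.0033,0.25,0,0,0,0],[0.0033,0.3,0,0,0,0],[0.005,0.35,0,0,0,0],[0.005,0.3917,0,0,0,0]],
])

```text
clock: 16.4
tool_pos: [0.5224, -0.2491, 0.1775]
orientation: [-180.0, 0.1, -6.4]
force: [-0.4, -0.1, -1.2]
opening: 0.0542
gripper_force: 30.0
```

Converted, 6.5 cm / 60 = 0.1083, 6 cm / 60 = 0.1.

Emit:
send_rows([
  [[0,0.0333,0,0,0,0],[0,0.0517,0.005,0,0,0],[0,0.055,0.025,0,0,0],[0,0.055,0.05,0,0,0],[0,0.055,0.075,0,0,0],[0,0.055,0.1,0,0,0],[0,0.055,0.1083,0,0,0],[0,0.055,0.1083,0,0,0]],
])

```text
clock: 17.07
tool_pos: [0.5186, -0.2794, 0.1112]
orientation: [-180.0, 0.2, -6.3]
force: [0.3, -1.0, -1.0]
opening: 0.0538
gripper_force: 30.0
```

Converted, 1.3 cm / 60 = 0.0217, 1.2 cm / 60 = 0.02.

Emit:
send_rows([
  [[0,0,0.0033,0,0,0],[0,0,0.01,0,0,0],[0,0,0.0167,0,0,0],[0,0,0.02,0,0,0],[0,0,0.0217,0,0,0],[0,0,0.0217,0,0,0],[0,0,0.0217,0,0,0]],
])

```text
clock: 17.65
tool_pos: [0.5201, -0.2798, 0.1005]
orientation: [180.0, -0.0, -6.3]
force: [-0.6, 1.0, 1.5]
opening: 0.0541
gripper_force: 30.0
```

```bash
python3 d.py .52 -.28 .1005
```

```text
t 17.65 pos [ 0.5201 -0.2798  0.1005] rpy [ 1.7999e+02 -2.0000e-02 -6.3200e+00] F [-0.6  1.   1.5] op 0.0541 gf 30.0
[ 0.52   -0.28    0.1005] [-0.01  0.02 -0.  ]
```

Emit:
send_rows([
  [[0,0,0,0,0,0],[0,0,0,0,0,0],[0,0,0,0,0,0],[0,0,0,0,0,0],[0,0,0,0,0,0],[0,0,0,0,0,0]],
], fingers=1)

```text
clock: 18.15
tool_pos: [0.5201, -0.2798, 0.1001]
orientation: [-180.0, -0.0, -6.3]
force: [0.5, -0.3, -0.3]
opening: 0.0858
gripper_force: 0.0
```

Converted, -11.5 cm / 60 = -0.1917, -10 cm / 60 = -0.1667.

Emit:
send_rows([
  [[0,0,-0.0083,0,0,0],[0,0,-0.0333,0,0,0],[0,0,-0.075,0,0,0],[0,0,-0.125,0,0,0],[0,0,-0.1667,0,0,0],[0,0,-0.1917,0,0,0],[0,0,-0.1917,0,0,0],[0,0,-0.1917,0,0,0]],
])

```text
clock: 18.82
tool_pos: [0.5205, -0.2798, 0.2164]
orientation: [180.0, -0.1, -6.3]
force: [0.3, -0.1, -0.5]
opening: 0.0877
gripper_force: 0.0
```

```bash
python3 - <<'E'
from plant import ctrl
import cv2,numpy as np
t=ctrl.snapshot("top");s=ctrl.snapshot("side"); np.savez("top1.npz",**t)
a=np.hstack([cv2.resize(t["img"][170:320,250:490],None,fx=1.6,fy=1.6),cv2.resize(s["img"][180:420,240:490],(0,0),fx=1,fy=1)])if 0 else None
A=cv2.resize(t["img"][180:320,255:480],(450,280));B=s["img"][180:460,240:580]
cv2.imwrite("pics/m1.png",np.hstack([A,B])[:,:,::-1])
E
python3 d.py .5429 -.0093 .212
```

```text
t 18.92 pos [ 0.5195 -0.2795  0.2145] rpy [-1.7998e+02  5.0000e-02 -6.3300e+00] F [ 0.1 -0.1 -1.2] op 0.0874 gf 0.0
[ 0.5429 -0.0093  0.212 ] [ -0.66 -27.12   0.26]
```

View pics/m1.png

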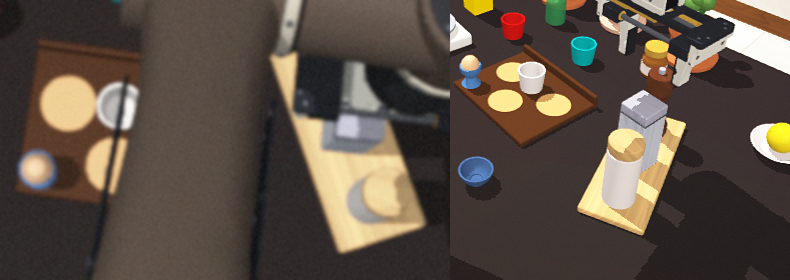

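All three stand upright on the board, and the ramekin is still in its place on the rack (side crop, about (530,77)). I'll fetch the ramekin now.

Converted, -27.1 cm / 60 = -0.4517, -25 cm / 60 = -0.4167.

Emit:
send_rows([
  [[-0.0017,-0.0333,0,0,0,0],[-0.0033,-0.0917,0,0,0,0],[-0.005,-0.1583,0,0,0,0],[-0.0067,-0.225,0,0,0,0],[-0.0083,-0.2917,0,0,0,0],[-0.01,-0.3583,0,0,0,0],[-0.0117,-0.4167,0,0,0,0],[-0.0117,-0.4517,0,0,0,0]],
])

```text
clock: 19.58
tool_pos: [0.5424, -0.0067, 0.2141]
orientation: [180.0, 0.1, -6.2]
force: [-0.3, 0.4, -1.1]
opening: 0.0878
gripper_force: 0.0
```

Converted, 11.5 cm / 60 = 0.1917, 10.8 cm / 60 = 0.18.

Emit:
send_rows([
  [[0,0,0.0167,0,0,0],[0,0,0.05,0,0,0],[0,0,0.1,0,0,0],[0,0,0.15,0,0,0],[0,0,0.18,0,0,0],[0,0,0.1917,0,0,0],[0,0,0.1917,0,0,0],[0,0,0.1917,0,0,0]],
])

```text
clock: 20.25
tool_pos: [0.543, -0.0099, 0.1001]
orientation: [180.0, 0.0, -6.3]
force: [1.0, 0.4, 1.1]
opening: 0.0878
gripper_force: 0.0
```

```bash
python3 d.py .5429 -.0093 .026
```

```text
t 20.25 pos [ 0.543  -0.0099  0.1001] rpy [ 1.7996e+02  4.0000e-02 -6.3200e+00] F [1.  0.4 1.1] op 0.0878 gf 0.0
[ 0.5429 -0.0093  0.026 ] [-0.02 -0.06  7.41]
```

Emit:
send_rows([
  [[0,0,0.0167,0,0,0],[0,0,0.0417,0,0,0],[0,0,0.07,0,0,0],[0,0,0.0967,0,0,0],[0,0,0.115,0,0,0],[0,0,0.1233,0,0,0],[0,0,0.1233,0,0,0],[0,0,0.1233,0,0,0]],
])

```text
clock: 20.92
tool_pos: [0.5435, -0.0095, 0.0267]
orientation: [-180.0, -0.1, -6.3]
force: [0.4, 0.1, -0.4]
opening: 0.0879
gripper_force: 0.0
```

Emit:
send_rows([
  [[0,0,0,0,0,0],[0,0,0,0,0,0],[0,0,0,0,0,0],[0,0,0,0,0,0],[0,0,0,0,0,0],[0,0,0,0,0,0],[0,0,0,0,0,0],[0,0,0,0,0,0]],
], fingers=0)

```text
clock: 21.58
tool_pos: [0.5431, -0.0095, 0.0264]
orientation: [-180.0, -0.0, -6.3]
force: [-0.6, 0.2, 4.2]
opening: 0.0541
gripper_force: 30.0
```

Converted, -10 cm / 60 = -0.1667, -9.5 cm / 60 = -0.1583.

Emit:
send_rows([
  [[0,0,-0.0083,0,0,0],[0,0,-0.03,0,0,0],[0,0,-0.0633,0,0,0],[0,0,-0.1,0,0,0],[0,0,-0.1367,0,0,0],[0,0,-0.1583,0,0,0],[0,0,-0.1667,0,0,0],[0,0,-0.1667,0,0,0]],
])

```text
clock: 22.25
tool_pos: [0.5434, -0.0095, 0.1272]
orientation: [-179.9, -0.1, -6.3]
force: [-0.1, 0.4, -0.7]
opening: 0.054
gripper_force: 30.0
```

```bash
python3 d.py .5155 .292 .1261 .5155 .292 .0591
```

```text
t 22.25 pos [ 0.5434 -0.0095  0.1272] rpy [-1.7995e+02 -1.1000e-01 -6.3300e+00] F [-0.1  0.4 -0.7] op 0.054 gf 30.0
[0.5155 0.292  0.1261] [ -6.09 -29.65   0.13]
[0.5155 0.292  0.0591] [ -6.11 -29.65   6.83]
```

Converted, -22 cm / 60 = -0.3667, -19 cm / 60 = -0.3167.

Emit:
send_rows([
  [[-0.005,-0.02,0,0,0,0],[-0.0133,-0.0667,0,0,0,0],[-0.0233,-0.1167,0,0,0,0],[-0.035,-0.1667,0,0,0,0],[-0.045,-0.2167,0,0,0,0],[-0.055,-0.2667,0,0,0,0],[-0.065,-0.3167,0,0,0,0],[-0.075,-0.3667,0,0,0,0]],
])

```text
clock: 22.92
tool_pos: [0.521, 0.2154, 0.1244]
orientation: [179.9, 0.1, -6.3]
force: [1.2, -0.5, -1.9]
opening: 0.0541
gripper_force: 30.0
```

Converted, -7.6 cm / 60 = -0.1267, -7 cm / 60 = -0.1167.

Emit:
send_rows([
  [[-0.01,-0.05,0,0,0,0],[-0.0183,-0.0917,0,0,0,0],[-0.025,-0.1167,0,0,0,0],[-0.0267,-0.1267,0,0,0,0],[-0.0267,-0.1267,0,0,0,0],[-0.0267,-0.1267,0,0,0,0],[-0.0267,-0.1267,0,0,0,0]],
])

```text
clock: 23.5
tool_pos: [0.5146, 0.2901, 0.1256]
orientation: [179.9, 0.0, -6.4]
force: [-0.3, 0.9, -1.6]
opening: 0.0543
gripper_force: 30.0
```

```bash
python3 d.py .5155 .292 .0591
```

```text
t 23.5 pos [0.5146 0.2901 0.1256] rpy [ 1.7995e+02  5.0000e-02 -6.3700e+00] F [-0.3  0.9 -1.6] op 0.0543 gf 30.0
[0.5155 0.292  0.0591] [ 0.07 -0.2   6.65]
```

Converted, 6.5 cm / 60 = 0.1083, 6.2 cm / 60 = 0.1033.

Emit:
send_rows([
  [[0,-0.0017,0.0167,0,0,0],[0,-0.0017,0.0433,0,0,0],[0,-0.0017,0.07,0,0,0],[0,-0.0017,0.0917,0,0,0],[0,-0.0017,0.1033,0,0,0],[0,-0.0017,0.1083,0,0,0],[0,-0.0017,0.1083,0,0,0],[0,-0.0017,0.1083,0,0,0]],
])

```text
clock: 24.17
tool_pos: [0.5154, 0.2922, 0.0615]
orientation: [-180.0, -0.0, -6.3]
force: [-0.3, -0.4, -0.8]
opening: 0.0546
gripper_force: 30.0
```

Converted, 0.15 cm / 60 = 0.0025, 0.1 cm / 60 = 0.0017.

Emit:
send_rows([
  [[0,0,0.0008,0,0,0],[0,0,0.0017,0,0,0],[0,0,0.0025,0,0,0],[0,0,0.0025,0,0,0],[0,0,0.0025,0,0,0]],
])

```text
clock: 24.58
tool_pos: [0.515, 0.2924, 0.0598]
orientation: [-180.0, -0.0, -6.3]
force: [0.1, -0.3, -1.4]
opening: 0.0542
gripper_force: 30.0
```

```bash
python3 d.py .5155 .292 .0591
```

```text
t 24.58 pos [0.515  0.2924 0.0598] rpy [-1.7998e+02 -1.0000e-02 -6.3200e+00] F [ 0.1 -0.3 -1.4] op 0.0542 gf 30.0
[0.5155 0.292  0.0591] [0.05 0.04 0.07]
```

Converted, 0.07 cm / 60 = 0.0012, 0.05 cm / 60 = 0.0008.

Emit:
send_rows([
  [[0,0,0.0008,0,0,0],[0,0,0.0012,0,0,0],[0,0,0.0012,0,0,0]],
])

```text
clock: 24.83
tool_pos: [0.5151, 0.2924, 0.0594]
orientation: [-180.0, -0.0, -6.3]
force: [-1.3, -1.1, 5.2]
opening: 0.0541
gripper_force: 30.0
```

Emit:
send_rows([
  [[0,0,0,0,0,0],[0,0,0,0,0,0],[0,0,0,0,0,0],[0,0,0,0,0,0],[0,0,0,0,0,0],[0,0,0,0,0,0]],
], fingers=1)

```text
clock: 25.33
tool_pos: [0.515, 0.2923, 0.0587]
orientation: [180.0, 0.0, -6.3]
force: [-0.0, 0.3, 0.5]
opening: 0.0856
gripper_force: 0.0
```

Converted, -15.5 cm / 60 = -0.2583, -14.5 cm / 60 = -0.2417.

Emit:
send_rows([
  [[0,0,-0.0083,0,0,0],[0,0,-0.0333,0,0,0],[0,0,-0.0833,0,0,0],[0,0,-0.1417,0,0,0],[0,0,-0.2,0,0,0],[0,0,-0.2417,0,0,0],[0,0,-0.2583,0,0,0],[0,0,-0.2583,0,0,0]],
])

```text
clock: 26.0
tool_pos: [0.5162, 0.2933, 0.2177]
orientation: [-179.7, -0.2, -6.3]
force: [0.4, 0.2, 0.2]
opening: 0.0877
gripper_force: 0.0
```

```bash
python3 - <<'E'
from plant import ctrl
import cv2,numpy as np
t=ctrl.snapshot("top");s=ctrl.snapshot("side"); np.savez("top2.npz",**t);np.savez("side2.npz",**s)
A=cv2.resize(t["img"][190:310,140:240],(400,480));B=cv2.resize(s["img"][160:280,150:250],(400,480))
cv2.imwrite("pics/m2.png",np.hstack([A,B])[:,:,::-1])
E
python3 d.py .5201 -.2798 .217
```

```text
t 26.1 pos [0.5147 0.2922 0.2138] rpy [-1.7997e+02  1.0000e-02 -6.3300e+00] F [-0.6 -0.3 -0.1] op 0.0879 gf 0.0
[ 0.5201 -0.2798  0.217 ] [ 6.85 56.79 -0.35]
```

View pics/m2.png

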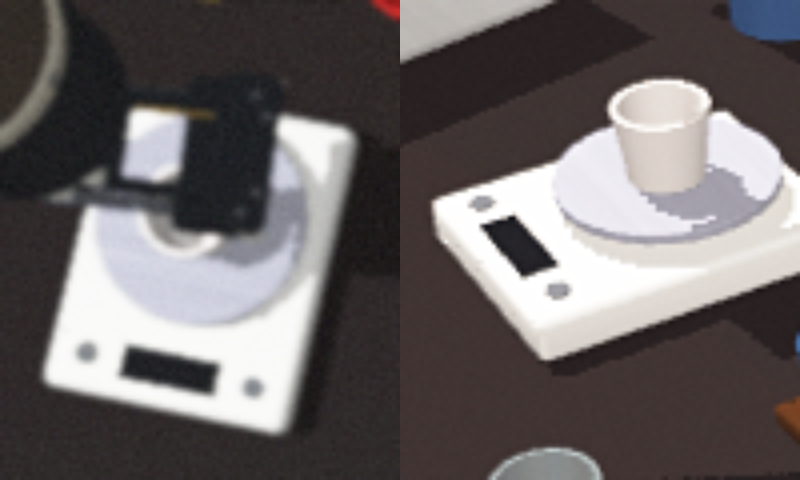

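The ramekin stands upright on the middle of the platform (side crop (667,180), which matches the platform centre). Next I bring the tin back.

Converted, 29.8 cm / 60 = 0.4967, 25.8 cm / 60 = 0.43.

Emit:
send_rows([
  [[0.005,0.0333,0,0,0,0],[0.0117,0.0967,0,0,0,0],[0.02,0.1633,0,0,0,0],[0.0283,0.23,0,0,0,0],[0.035,0.2967,0,0,0,0],[0.0433,0.3633,0,0,0,0],[0.0517,0.43,0,0,0,0],[0.06,0.4967,0,0,0,0]],
])

```text
clock: 26.77
tool_pos: [0.5166, -0.0098, 0.2123]
orientation: [180.0, 0.1, -6.3]
force: [0.3, 0.2, -0.2]
opening: 0.0874
gripper_force: 0.0
```

Converted, 27 cm / 60 = 0.45, 26 cm / 60 = 0.4333.

Emit:
send_rows([
  [[0.0083,0.0667,0,0,0,0],[0.0167,0.1333,0,0,0,0],[0.025,0.2,0,0,0,0],[0.0333,0.2667,0,0,0,0],[0.04,0.3333,0,0,0,0],[0.0467,0.3917,0,0,0,0],[0.0533,0.4333,0,0,0,0],[0.055,0.45,0,0,0,0]],
])

```text
clock: 27.43
tool_pos: [0.5198, -0.2827, 0.2115]
orientation: [-180.0, 0.2, -6.5]
force: [-0.4, -0.5, -0.5]
opening: 0.0877
gripper_force: 0.0
```

Converted, 1 cm / 60 = 0.0167, 0.5 cm / 60 = 0.0083.

Emit:
send_rows([
  [[0,0,0,0,0,0],[0,0,0,0,0,0],[0,0,0.0083,0,0,0],[0,0,0.0167,0,0,0],[0,0,0.0167,0,0,0]],
])

```text
clock: 27.85
tool_pos: [0.5205, -0.2784, 0.2025]
orientation: [-180.0, 0.1, -6.2]
force: [-0.1, -0.0, -0.6]
opening: 0.0878
gripper_force: 0.0
```

```bash
python3 d.py .5201 -.2798 .1002
```

```text
t 27.85 pos [ 0.5205 -0.2784  0.2025] rpy [-1.7996e+02  1.0000e-01 -6.2500e+00] F [-0.1 -0.  -0.6] op 0.0878 gf 0.0
[ 0.5201 -0.2798  0.1002] [-1.000e-02  1.500e-01  1.023e+01]
```

Converted, 10.3 cm / 60 = 0.1717, 9.7 cm / 60 = 0.1617.

Emit:
send_rows([
  [[0,0,0.0167,0,0,0],[0,0.0017,0.05,0,0,0],[0,0.0017,0.0917,0,0,0],[0,0.0017,0.1333,0,0,0],[0,0.0017,0.1617,0,0,0],[0,0.0017,0.1717,0,0,0],[0,0.0017,0.1717,0,0,0],[0,0.0017,0.1717,0,0,0]],
])

```text
clock: 28.52
tool_pos: [0.5213, -0.2807, 0.1012]
orientation: [180.0, -0.0, -6.3]
force: [0.6, 0.4, 0.8]
opening: 0.0874
gripper_force: 0.0
```

Emit:
send_rows([
  [[0,0,0,0,0,0],[0,0,0,0,0,0],[0,0,0,0,0,0],[0,0,0,0,0,0],[0,0,0,0,0,0],[0,0,0,0,0,0],[0,0,0,0,0,0],[0,0,0,0,0,0]],
], fingers=0)

```text
clock: 29.18
tool_pos: [0.5211, -0.2808, 0.1011]
orientation: [180.0, -0.0, -6.3]
force: [-0.8, 0.7, 1.9]
opening: 0.0539
gripper_force: 29.9
```

Converted, -7.5 cm / 60 = -0.125, -5.2 cm / 60 = -0.0867.

Emit:
send_rows([
  [[0,0,-0.0083,0,0,0],[0,0,-0.03,0,0,0],[0,0,-0.0583,0,0,0],[0,0,-0.0783,0,0,0],[0,-0.01,-0.0867,0,0,0],[0,-0.0333,-0.0867,0,0,0],[0,-0.075,-0.0867,0,0,0],[0,-0.125,-0.0867,0,0,0]],
])

```text
clock: 29.85
tool_pos: [0.5285, -0.206, 0.1523]
orientation: [-180.0, 0.1, -6.5]
force: [1.2, -0.4, -2.9]
opening: 0.054
gripper_force: 29.9
```

```bash
python3 d.py .5543 .0559 .155
```

```text
t 29.85 pos [ 0.5285 -0.206   0.1523] rpy [-1.7999e+02  6.0000e-02 -6.4600e+00] F [ 1.2 -0.4 -2.9] op 0.054 gf 29.9
[0.5543 0.0559 0.155 ] [ -0.38 -26.31  -0.27]
```

Converted, -22.5 cm / 60 = -0.375, -20.5 cm / 60 = -0.3417.

Emit:
send_rows([
  [[0,-0.05,0,0,0,0],[0,-0.1,0,0,0,0],[-0.0017,-0.15,0,0,0,0],[-0.0017,-0.2,0,0,0,0],[-0.0033,-0.25,0,0,0,0],[-0.0033,-0.3,0,0,0,0],[-0.005,-0.3417,0,0,0,0],[-0.005,-0.375,0,0,0,0]],
])

```text
clock: 30.52
tool_pos: [0.5503, 0.0199, 0.1524]
orientation: [-180.0, 0.1, -6.3]
force: [0.3, 0.0, -2.4]
opening: 0.054
gripper_force: 29.9
```

Converted, 4 cm / 60 = 0.0667, -3.8 cm / 60 = -0.0633.

Emit:
send_rows([
  [[0,-0.03,0,0,0,0],[0,-0.05,0,0,0,0],[0,-0.06,0,0,0,0],[0,-0.0633,0,0,0,0],[0,-0.0633,0.02,0,0,0],[0,-0.0633,0.0433,0,0,0],[0,-0.0633,0.06,0,0,0],[0,-0.0633,0.0667,0,0,0]],
])

```text
clock: 31.18
tool_pos: [0.554, 0.0543, 0.1111]
orientation: [179.9, 0.2, -6.4]
force: [-0.3, 0.5, -1.5]
opening: 0.0539
gripper_force: 29.9
```

Converted, 1.3 cm / 60 = 0.0217, 1.2 cm / 60 = 0.02.

Emit:
send_rows([
  [[0,0,0.005,0,0,0],[0,0,0.0117,0,0,0],[0,0,0.0167,0,0,0],[0,0,0.02,0,0,0],[0,0,0.0217,0,0,0],[0,0,0.0217,0,0,0],[0,0,0.0217,0,0,0]],
])

```text
clock: 31.77
tool_pos: [0.5553, 0.0555, 0.1001]
orientation: [-180.0, -0.0, -6.3]
force: [0.1, -0.4, -2.0]
opening: 0.0537
gripper_force: 29.9
```

```bash
python3 d.py .5552 .0558 .0991
```

```text
t 31.77 pos [0.5553 0.0555 0.1001] rpy [-1.7999e+02 -2.0000e-02 -6.3100e+00] F [ 0.1 -0.4 -2. ] op 0.0537 gf 29.9
[0.5552 0.0558 0.0991] [-0.01 -0.03  0.1 ]
```

Converted, 0.1 cm / 60 = 0.0017, 0.05 cm / 60 = 0.0008.

Emit:
send_rows([
  [[0,0,0.0008,0,0,0],[0,0,0.0017,0,0,0],[0,0,0.0017,0,0,0]],
])

```text
clock: 32.02
tool_pos: [0.5554, 0.0555, 0.0992]
orientation: [-180.0, -0.0, -6.3]
force: [-0.2, 0.3, -1.0]
opening: 0.054
gripper_force: 29.9
```

Emit:
send_rows([
  [[0,0,0,0,0,0],[0,0,0,0,0,0],[0,0,0,0,0,0],[0,0,0,0,0,0],[0,0,0,0,0,0],[0,0,0,0,0,0]],
], fingers=1)

```text
clock: 32.52
tool_pos: [0.5552, 0.0554, 0.0989]
orientation: [-180.0, -0.0, -6.3]
force: [-0.5, -0.2, 0.7]
opening: 0.0857
gripper_force: 0.0
```

Converted, -11.5 cm / 60 = -0.1917, -10 cm / 60 = -0.1667.

Emit:
send_rows([
  [[0,0,-0.0083,0,0,0],[0,0,-0.0333,0,0,0],[0,0,-0.075,0,0,0],[0,0,-0.125,0,0,0],[0,0,-0.1667,0,0,0],[0,0,-0.1917,0,0,0],[0,0,-0.1917,0,0,0]],
])

```text
clock: 33.1
tool_pos: [0.5572, 0.0559, 0.2184]
orientation: [-179.9, -0.4, -6.3]
force: [0.3, 0.3, 0.5]
opening: 0.0874
gripper_force: 0.0
```

Emit:
send_rows([
  [[0.01,0.0333,0,0,0,0],[0.0267,0.0967,0,0,0,0],[0.045,0.1617,0,0,0,0],[0.0633,0.2267,0,0,0,0],[0.0817,0.2917,0,0,0,0],[0.1,0.3567,0,0,0,0],[0.1183,0.4217,0,0,0,0],[0.1333,0.475,0,0,0,0]],
])

```text
clock: 33.77
tool_pos: [0.603, -0.2393, 0.2133]
orientation: [180.0, 0.0, -6.4]
force: [0.4, 0.4, -0.1]
opening: 0.0876
gripper_force: 0.0
```

Converted, 1.6 cm / 60 = 0.0267, 0.4 cm / 60 = 0.0067.

Emit:
send_rows([
  [[0.0067,0.0267,0,0,0,0],[0.0067,0.0267,0,0,0,0],[0.0067,0.0267,0,0,0,0],[0.0067,0.0267,0,0,0,0],[0.0067,0.0267,0,0,0,0],[0.0067,0.0267,0,0,0,0]],
])

```text
clock: 34.27
tool_pos: [0.6056, -0.2519, 0.2141]
orientation: [-180.0, -0.0, -6.2]
force: [0.2, 0.2, -0.6]
opening: 0.0879
gripper_force: 0.0
```

```bash
python3 d.py .6056 -.2524 .1072
```

```text
t 34.27 pos [ 0.6056 -0.2519  0.2141] rpy [-1.7999e+02 -2.0000e-02 -6.2400e+00] F [ 0.2  0.2 -0.6] op 0.0879 gf 0.0
[ 0.6056 -0.2524  0.1072] [ 0.    0.05 10.69]
```

Converted, 10.7 cm / 60 = 0.1783, 10 cm / 60 = 0.1667.

Emit:
send_rows([
  [[0,0,0.0167,0,0,0],[0,0,0.05,0,0,0],[0,0,0.0917,0,0,0],[0,0,0.1333,0,0,0],[0,0,0.1667,0,0,0],[0,0,0.1783,0,0,0],[0,0,0.1783,0,0,0],[0,0,0.1783,0,0,0]],
])

```text
clock: 34.93
tool_pos: [0.6059, -0.2528, 0.1072]
orientation: [180.0, -0.0, -6.3]
force: [0.2, 0.1, 0.5]
opening: 0.0875
gripper_force: 0.0
```

Emit:
send_rows([
  [[0,0,0,0,0,0],[0,0,0,0,0,0],[0,0,0,0,0,0],[0,0,0,0,0,0],[0,0,0,0,0,0],[0,0,0,0,0,0],[0,0,0,0,0,0],[0,0,0,0,0,0]],
], fingers=0)

```text
clock: 35.6
tool_pos: [0.6055, -0.253, 0.107]
orientation: [180.0, -0.0, -6.3]
force: [-0.6, -0.1, 1.0]
opening: 0.0456
gripper_force: 30.0
```

```bash
python3 d.py .533 -.0765 .1052
```

```text
t 35.6 pos [ 0.6055 -0.253   0.107 ] rpy [ 1.80e+02 -1.00e-02 -6.32e+00] F [-0.6 -0.1  1. ] op 0.0456 gf 30.0
[ 0.533  -0.0765  0.1052] [ -9.15 -16.75   0.18]
```

Converted, -9 cm / 60 = -0.15, -1.8 cm / 60 = -0.03.

Emit:
send_rows([
  [[0,0,-0.0083,0,0,0],[0,0,-0.03,0,0,0],[0,0,-0.0583,0,0,0],[-0.0067,-0.0133,-0.0783,0,0,0],[-0.02,-0.0367,-0.0867,0,0,0],[-0.0383,-0.07,-0.0867,0,0,0],[-0.06,-0.11,-0.0867,0,0,0],[-0.0817,-0.15,-0.0867,0,0,0]],
])

```text
clock: 36.27
tool_pos: [0.5652, -0.1565, 0.1585]
orientation: [-180.0, 0.0, -6.4]
force: [-0.5, 0.6, -1.9]
opening: 0.0452
gripper_force: 30.0
```

Converted, -7.75 cm / 60 = -0.1292, -7.3 cm / 60 = -0.1217.

Emit:
send_rows([
  [[-0.0217,-0.04,0,0,0,0],[-0.0417,-0.0767,0,0,0,0],[-0.0567,-0.105,0,0,0,0],[-0.0667,-0.1217,0,0,0,0],[-0.0708,-0.1292,0,0,0,0],[-0.0708,-0.1292,0.02,0,0,0],[-0.0708,-0.1292,0.045,0,0,0],[-0.0708,-0.1292,0.0667,0,0,0]],
])

```text
clock: 36.93
tool_pos: [0.5329, -0.0763, 0.1184]
orientation: [-180.0, -0.0, -6.3]
force: [-0.6, 0.3, -2.4]
opening: 0.0455
gripper_force: 30.0
```

Converted, 1.3 cm / 60 = 0.0217, 1 cm / 60 = 0.0167.

Emit:
send_rows([
  [[0,0,0.01,0,0,0],[0,0,0.0167,0,0,0],[0,0,0.0217,0,0,0],[0,0,0.0217,0,0,0],[0,0,0.0217,0,0,0],[0,0,0.0217,0,0,0]],
])

```text
clock: 37.43
tool_pos: [0.5334, -0.0765, 0.1064]
orientation: [-180.0, -0.1, -6.3]
force: [-0.0, -0.5, -1.2]
opening: 0.0455
gripper_force: 30.0
```

```bash
python3 d.py .533 -.0765 .105
```

```text
t 37.43 pos [ 0.5334 -0.0765  0.1064] rpy [-1.7999e+02 -5.0000e-02 -6.3200e+00] F [-0.  -0.5 -1.2] op 0.0455 gf 30.0
[ 0.533  -0.0765  0.105 ] [-0.04  0.01  0.14]
```

Converted, 0.1 cm / 60 = 0.0017, 0.05 cm / 60 = 0.0008.

Emit:
send_rows([
  [[0,0,0.0008,0,0,0],[0,0,0.0017,0,0,0],[0,0,0.0017,0,0,0]],
])

```text
clock: 37.68
tool_pos: [0.5331, -0.0764, 0.105]
orientation: [-180.0, -0.0, -6.3]
force: [-1.1, -0.1, -2.3]
opening: 0.0454
gripper_force: 30.0
```

Emit:
send_rows([
  [[0,0,0,0,0,0],[0,0,0,0,0,0],[0,0,0,0,0,0],[0,0,0,0,0,0],[0,0,0,0,0,0],[0,0,0,0,0,0]],
], fingers=1)

```text
clock: 38.18
tool_pos: [0.5331, -0.0764, 0.1049]
orientation: [-180.0, -0.0, -6.3]
force: [0.2, -0.1, -1.0]
opening: 0.0799
gripper_force: 0.0
```

Converted, -11 cm / 60 = -0.1833, -10 cm / 60 = -0.1667.

Emit:
send_rows([
  [[0,0,-0.0083,0,0,0],[0,0,-0.0333,0,0,0],[0,0,-0.075,0,0,0],[0,0,-0.125,0,0,0],[0,0,-0.1667,0,0,0],[0,0,-0.1833,0,0,0],[0,0,-0.1833,0,0,0]],
])

```text
clock: 38.77
tool_pos: [0.5346, -0.0763, 0.2183]
orientation: [-179.9, -0.3, -6.3]
force: [-0.0, -0.2, 0.1]
opening: 0.0871
gripper_force: 0.0
```

Converted, 24.1 cm / 60 = 0.4017, 23 cm / 60 = 0.3833.

Emit:
send_rows([
  [[-0.0083,0.0267,0,0,0,0],[-0.025,0.0833,0,0,0,0],[-0.045,0.1467,0,0,0,0],[-0.065,0.21,0,0,0,0],[-0.085,0.2733,0,0,0,0],[-0.1033,0.3333,0,0,0,0],[-0.1167,0.3833,0,0,0,0],[-0.1217,0.4017,0,0,0,0]],
])

```text
clock: 39.43
tool_pos: [0.4317, -0.3105, 0.2139]
orientation: [-180.0, 0.1, -6.5]
force: [0.1, -0.2, 0.3]
opening: 0.0877
gripper_force: 0.0
```

Emit:
send_rows([
  [[0,0,0,0,0,0],[0,0,0,0,0,0],[0,0,0,0,0,0],[0,0,0,0,0,0],[0,0,0,0,0,0]],
])

```text
clock: 39.85
tool_pos: [0.4344, -0.307, 0.2148]
orientation: [-180.0, 0.0, -6.2]
force: [-0.6, -0.1, -0.3]
opening: 0.0876
gripper_force: 0.0
```

```bash
python3 d.py .4345 -.3078 .0951
```

```text
t 39.85 pos [ 0.4344 -0.307   0.2148] rpy [-179.99    0.     -6.23] F [-0.6 -0.1 -0.3] op 0.0876 gf 0.0
[ 0.4345 -0.3078  0.0951] [ 0.02  0.08 11.97]
```

Converted, 12 cm / 60 = 0.2, 11.2 cm / 60 = 0.1867.

Emit:
send_rows([
  [[0,0,0.0167,0,0,0],[0,0,0.0583,0,0,0],[0,0,0.1083,0,0,0],[0,0,0.15,0,0,0],[0,0,0.1867,0,0,0],[0,0,0.2,0,0,0],[0,0,0.2,0,0,0],[0,0,0.2,0,0,0]],
])

```text
clock: 40.52
tool_pos: [0.4342, -0.3078, 0.0951]
orientation: [180.0, 0.0, -6.3]
force: [0.6, -0.2, 0.7]
opening: 0.0878
gripper_force: 0.0
```

Emit:
send_rows([
  [[0,0,0,0,0,0],[0,0,0,0,0,0],[0,0,0,0,0,0],[0,0,0,0,0,0],[0,0,0,0,0,0],[0,0,0,0,0,0],[0,0,0,0,0,0],[0,0,0,0,0,0]],
], fingers=0)

```text
clock: 41.18
tool_pos: [0.4341, -0.308, 0.0953]
orientation: [180.0, -0.0, -6.3]
force: [-0.7, 1.6, 4.5]
opening: 0.0554
gripper_force: 30.0
```

```bash
python3 d.py .4777 0 .0931
```

```text
t 41.18 pos [ 0.4341 -0.308   0.0953] rpy [ 1.7999e+02 -3.0000e-02 -6.3100e+00] F [-0.7  1.6  4.5] op 0.0554 gf 30.0
[0.4777 0.     0.0931] [  0.94 -31.09   0.21]
```

Converted, -13 cm / 60 = -0.2167, -10 cm / 60 = -0.1667.

Emit:
send_rows([
  [[0,0,-0.0083,0,0,0],[0,0,-0.03,0,0,0],[0,-0.0083,-0.0533,0,0,0],[0,-0.03,-0.0667,0,0,0],[0,-0.0667,-0.0667,0,0,0],[0,-0.1167,-0.0667,0,0,0],[0,-0.1667,-0.0667,0,0,0],[0,-0.2167,-0.0667,0,0,0]],
])

```text
clock: 41.85
tool_pos: [0.4474, -0.1775, 0.1345]
orientation: [-180.0, 0.1, -6.4]
force: [0.9, -0.0, -4.0]
opening: 0.0555
gripper_force: 30.0
```

Converted, -18.1 cm / 60 = -0.3017, -17.7 cm / 60 = -0.295.

Emit:
send_rows([
  [[0,-0.05,0,0,0,0],[0,-0.1,0,0,0,0],[0,-0.15,0,0,0,0],[0,-0.2,0,0,0,0],[0.0033,-0.2417,0,0,0,0],[0.0083,-0.275,0,0,0,0],[0.0133,-0.295,0,0,0,0],[0.0158,-0.3017,0,0,0,0]],
])

```text
clock: 42.52
tool_pos: [0.4779, 0.0016, 0.1347]
orientation: [180.0, 0.0, -6.2]
force: [0.4, -0.1, -3.5]
opening: 0.0558
gripper_force: 30.0
```

Converted, 4.1 cm / 60 = 0.0683, 3.6 cm / 60 = 0.06.

Emit:
send_rows([
  [[0,0,0,0,0,0],[0,0,0.01,0,0,0],[0,0,0.0267,0,0,0],[0,0,0.045,0,0,0],[0,0,0.06,0,0,0],[0,0,0.0683,0,0,0],[0,0,0.0683,0,0,0],[0,0,0.0683,0,0,0]],
])

```text
clock: 43.18
tool_pos: [0.4774, -0.0004, 0.0936]
orientation: [180.0, 0.0, -6.4]
force: [-0.7, 0.8, -3.6]
opening: 0.0554
gripper_force: 30.0
```

```bash
python3 d.py .4776 0 .0931
```

```text
t 43.18 pos [ 4.774e-01 -4.000e-04  9.360e-02] rpy [ 1.7998e+02  3.0000e-02 -6.3600e+00] F [-0.7  0.8 -3.6] op 0.0554 gf 30.0
[0.4776 0.     0.0931] [ 0.01 -0.04  0.05]
```

Lower 1 mm, release, retract straight up, then move aside for a final look.

Converted, 0.1 cm / 60 = 0.0017, 0.05 cm / 60 = 0.0008.

Emit:
send_rows([
  [[0,0,0.0008,0,0,0],[0,0,0.0017,0,0,0],[0,0,0.0017,0,0,0]],
])

```text
clock: 43.43
tool_pos: [0.4776, 0.0, 0.0929]
orientation: [-180.0, -0.0, -6.3]
force: [0.0, -0.4, -4.2]
opening: 0.0556
gripper_force: 30.0
```

Emit:
send_rows([
  [[0,0,0,0,0,0],[0,0,0,0,0,0],[0,0,0,0,0,0],[0,0,0,0,0,0],[0,0,0,0,0,0],[0,0,0,0,0,0]],
], fingers=1)

```text
clock: 43.93
tool_pos: [0.4777, 0.0002, 0.093]
orientation: [-180.0, -0.0, -6.3]
force: [-0.1, -0.6, 0.0]
opening: 0.0862
gripper_force: 0.0
```

Converted, -12.5 cm / 60 = -0.2083, -10.5 cm / 60 = -0.175.

Emit:
send_rows([
  [[0,0,-0.0083,0,0,0],[0,0,-0.0333,0,0,0],[0,0,-0.075,0,0,0],[0,0,-0.125,0,0,0],[0,0,-0.175,0,0,0],[0,0,-0.2083,0,0,0],[0,0,-0.2083,0,0,0]],
])

```text
clock: 44.52
tool_pos: [0.48, 0.0006, 0.223]
orientation: [-179.9, -0.4, -6.3]
force: [1.1, -0.1, 0.9]
opening: 0.0874
gripper_force: 0.0
```

Converted, 30 cm / 60 = 0.5, 26 cm / 60 = 0.4333.

Emit:
send_rows([
  [[0,0.0333,0,0,0,0],[0,0.1,0,0,0,0],[0,0.1667,0,0,0,0],[0,0.2333,0,0,0,0],[0,0.3,0,0,0,0],[0,0.3667,0,0,0,0],[0,0.4333,0,0,0,0],[0,0.5,0,0,0,0]],
])

```text
clock: 45.18
tool_pos: [0.4438, -0.2999, 0.218]
orientation: [180.0, -0.0, -6.3]
force: [0.8, -0.2, -0.1]
opening: 0.0876
gripper_force: 0.0
```

Emit:
send_rows([
  [[0,0,0,0,0,0],[0,0,0,0,0,0],[0,0,0,0,0,0],[0,0,0,0,0,0],[0,0,0,0,0,0],[0,0,0,0,0,0]],
])

```text
clock: 45.68
tool_pos: [0.445, -0.2969, 0.2181]
orientation: [-180.0, -0.0, -6.2]
force: [-0.4, -0.5, -0.5]
opening: 0.0876
gripper_force: 0.0
```

```bash
python3 - <<'E'
from plant import ctrl
import cv2,numpy as np
t=ctrl.snapshot("top"); np.savez("top3.npz",**t);s=ctrl.snapshot("side")
A=cv2.resize(t["img"][195:295,150:375],None,fx=3.5,fy=3.5,interpolation=0)
t0=np.load("top0.npz")["img"]
B=cv2.resize(t0[195:280,255:375],(390,249),interpolation=0);C=cv2.resize(s["img"][180:330,170:395],(397,249))
cv2.imwrite("pics/f.png",np.vstack([A,cv2.resize(np.hstack([B,C]),(A.shape[1],249))])[:,:,::-1])
E
python3 d.py
```

```text
t 45.78 pos [ 0.4449 -0.2972  0.2181] rpy [ 1.80e+02 -2.00e-02 -6.23e+00] F [-0.6 -0.2  0.1] op 0.0878 gf 0.0
```

View pics/f.png

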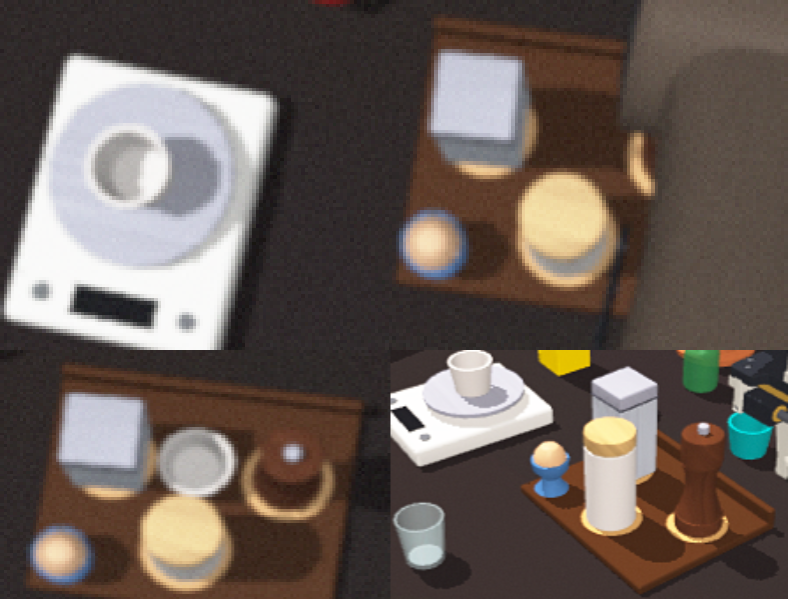

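```bash
python3 - <<'E'
import numpy as np
from h import *
t=dict(np.load("top3.npz"))
g=lambda c:np.array(c,float)/3.5+[150,195]-.5
print("ram",onz(t,g((131,167)),.09),"plat",onz(t,g((140,175)),.045),"can",onz(t,g((562,216)),.137),"tin",onz(t,g((478,95)),.142))
E
```

```text
ram [[0.51467945 0.2894244  0.09      ]] plat [[0.51587202 0.29327656 0.045     ]] can [[0.47584129 0.00063128 0.137     ]] tin [[0.55363765 0.05484483 0.142     ]]
```

Everything measures within about 4 mm of its target. The mill is largely hidden in the top view, but it stands on its cork spot in the side view. I'm handing the job in.

```bash
python3 -c "
from plant import ctrl
print(ctrl.close_job())"
```

```text
the job is handed in; nothing more can be done
None
```

The job is handed in, with no verdict returned: the ramekin stands on the middle of the scale, the canister, tin and mill are back on their own cork spots, and the egg cup was left alone.

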